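Open the dial padlock and present it

TASK

Lift the blue cap off the padlock's dial and stand it knob-up on the green bench, clear of the cradle. With the padlock still seated in its cradle, turn the dial, feeling the clicks, until its white line points at the red mark, then pull the shackle fully out. Last, lift the padlock level out of the cradle and finish while holding it still in the gripper, dial up and shackle still open, its underside at least 12 cm above the bench; leave the solder spool, the black box and the tin where they are.

Things in the scene. Friction and masses are not known exactly. Their poses are not given: they have to be found in the camera images.
- cradle: Grey cradle fixed to the bench. Origin: centre of its underside; foot 130 x 110 x 4 mm. The padlock lies in it, 20 mm above the bench, aligned with it, on a pedestal 44 mm wide (y), 82 mm wide at front and back. Corner stops 36 mm high hold the padlock with 1.5 mm play. The sides are open for 40 mm at the middle, the front (-x) for 50 mm, where the shackle sticks out.
- lock: Brass padlock, about 0.4 kg, loose in the cradle, dial up. Origin: underside of the case below the dial's axis. Case 64 mm in x (-33 to +31), 60 mm in y, 28 mm high. +z up through the dial; the shackle leaves the front face towards -x. A red mark is on the case top at the front edge. The case can be grasped from above across y at its middle, even in the cradle.
- dial (a joint): Dial angle, rad, counterclockwise from above positive; 0: white line at the red mark (-x of the padlock). Starts between 0.8 and 1.9, range ends at +-3.1. Clicks every 0.524 rad (30 degrees), 0 being one of the notches; about 0.07 N m takes it over a click. Only at 0 (within about 6 degrees) can the shackle be pulled.
- dial_grip (a point): On the dial's axis, half way up its grip bar, 45 mm above the padlock's underside. Black dial: disc 44 mm across, 6 mm high on the case top, with an upright bar 40 mm long, 14 mm wide, its top 28 mm above the case top. The bar lies along this point's x; its white line points to this point's -x. The cap hides it at first.
- shackle (a joint): How far the shackle is pulled out, m: 0 shut, 0.017 fully out. It slides along the padlock's -x with about 3 N of friction and stays where left; locked unless the dial is at 0.
- shackle_bow (a point): Middle of the shackle's bow: steel U of 8 mm round bar, legs 38 mm apart between centres, lying level 12 mm above the padlock's underside. When shut it is 39 mm in front of the case's front face; inside the U a gap 30 mm wide (y) and 35 mm deep. Pinch the bar here from above, fingers closing along the padlock's x. Axes as the padlock's.
- cap: Loose blue plastic cap, 40 g, upside-down cup 54 mm across and 34 mm high over the dial, resting on the padlock's case top. Its rim fits round the dial with 2 mm play. Origin: centre of its open rim (underside). +z up. Lift it at least 36 mm to clear the dial.
- cap_knob (a point): Point to grip the cap, on its axis 55 mm above the rim: round knob 20 mm across, from 34 to 60 mm above the rim.
- spool: Bystander: solder spool on a yellow stand, 70 x 85 mm, 76 mm high. Origin: centre of its underside. Loose.
- dross_box: Bystander: open black box 95 x 95 mm, 60 mm high. Origin: centre of its underside. Loose.
- tip_tin: Bystander: open aluminium tin 60 mm across, 40 mm high. Origin: centre of its underside. Loose.
Mind the look-alikes: they are no part of the job. There is more than one size of the cap; the job needs the smallest.

How it is judged:
By the outcome, as a careful person would: the job done as asked, in the order asked, and still so for the second after the job is handed in, while the arm keeps its last pose, push and grip.
It also fails if it takes over 72 s, if anything falls off the work surface, if the arm or the gripper's body presses on something with over 40 N, if the wrist force passes 120 N, or if a joint passes its speed limit or range.

ROBOT

A 6-joint arm with a two-finger parallel gripper is mounted at the origin on the work surface. World frame = base frame: x ahead of the robot, y to its left, z up, the work surface at z = 0. Lengths are in m, angles in rad, forces in N, time in s.
With the tool pointing down it reaches from about 0.4 to 0.825 m from the base axis. Payload 7 kg.
Tool frame: the origin (TCP) lies at the very end of the fingers, on their centre line; the grasp point (between the pads) lies 19 mm behind it; z points along the fingers, y is the line along which they close (so a half turn about z gives the same grasp; the last joint's range is limited). The gripper opens to 88 mm and grips with 3 to 60 N. Pads are 19 mm wide; open, the fingers measure 130 mm over their backs; the gripper's body (78 mm by 193 mm) begins 47 mm behind the grasp point.
Start: joints at [1.53, 0.359, 0.012, 0, -1.224, -0.288], TCP at [0.218, 0.639, 0.227] pointing down, gripper open.
Joint ranges: [-3.07, 3.07], [-1.43, 2.12], [-1.02, 1.25], [-3.03, 1.67], [-3.05, -0], [-3.03, 3.03]. Speed limits (rad/s): [2.39, 2.39, 3.01, 3.14, 3.14, 3.14].

INTERFACE

Orientations are given as a unit quaternion [x, y, z, w].
In Python, from rig import * gives the robot as it stands. The module is installed in compiled form; this text tells all that it offers.
- The arm moves only by the tool carry_out, never from a script. Its argument "targets" is a list of rows, each an object with "offset": the shift along the tool's x, y, z in mm, a list of three; "dr": the turn, a rotation vector about the tool's x, y, z in degrees, a list of three; "claw": the closure in counts, from 0 (fully open) to 255 (shut). In form: [{"offset": [tx, ty, tz], "dr": [ax, ay, az], "claw": claw}, ...]. A call has 1 to 20 rows; each row shifts and turns the commanded pose from where the row before left it, along the tool's axes as they then stand; what a row does not reach is not made up. A row lasts 1/10 s, in which the tool goes at most 50 mm and 8.59 degrees, less where a joint would pass 70% of its speed; a pose out of reach is approached as far as the arm can. A call with a gripper value outside its range is refused whole. The fingers move at their own pace and stop on an object; "newtons" is the grip in N (left out, the last holds). Time passes only in rows, so rows that do not move let the fingers close. It gives the time, the measured TCP pose, the force, the opening and the grip force at its end, in the units of the state.
- read_state(): the state, without advancing time (a new reading comes with each control period).
- snapshot(name): name is "scene" or "top"; returns (picture, depth): 420x560x3 uint8, red, green, blue; 420x560 float32, m along the optical axis (not along the pixel's ray), 0 where there is no reading.
- get_calibration(name): a dict with "camera_matrix" (3x3 intrinsics, pixels), "origin" and "attitude" of the camera in the world. Camera axes: x right, y down, z forward; pixel columns grow to the right and rows downward; lengths in m; the calibration is good to about 2 mm. A picture is of the moment at which its call begins. get_calibration takes no time and is no camera call.
- job_done(): hands the job in; it is judged then, once.
The state is a dict: "time_s": time; "joint_pos": joint angles; "qvel": joint speeds; "tau": joint torques, N m; "eef_pos": TCP position; "tcp_rot": TCP orientation; "ft_force": force on the tool from outside, world axes, zero at the start; "moment": the same for the moment, N m; "finger_gap": opening from 0.0 (shut) to 1.0 (fully open); "finger_force": force on a finger pad.
Only numpy, scipy, OpenCV 4.12 (cv2) and the standard library are available. Lean on these libraries where they do the work, as an engineer would, in place of code of your own. Each camera call takes 0.05 s, during which the arm holds its last target. There are 200 camera calls.

## Working session

There is one attempt and no reset: what is moved stays moved. The work goes in short steps, Python scripts to look and compute and a tool call to move; the robot and the scene stay as the last step left them, time stands still between calls to the robot, and variables do not carry over. Pictures are saved under pics/ and viewed, at most 10 in all, crops included, and the job is handed in when it is done.

Besides the shell and the picture viewer there is one more tool, called as name(argument=value, ...) on one line, values as JSON. carry_out: Moves the arm, as the interface text tells. Its arguments: {"type":"object","properties":{"targets":{"type":"array","items":{"type":"object","properties":{"offset":{"type":"array","items":{"type":"number"}},"dr":{"type":"array","items":{"type":"number"}},"claw":{"type":"number"}}}},"newtons":{"type":"number"}},"required":["targets"]}

```bash
mkdir -p pics; cat > h.py <<'E'
from rig import *
import numpy as np, cv2
from scipy.spatial.transform import Rotation as R
def rot(a):
    a=np.array(a,float)
    return a if a.shape==(3,3) else R.from_quat(a.ravel()).as_matrix()
def cloud(name,d):
    c=get_calibration(name);K=np.array(c["camera_matrix"])
    v,u=np.mgrid[:d.shape[0],:d.shape[1]]
    p=np.stack([(u-K[0,2])/K[0,0]*d,(v-K[1,2])/K[1,1]*d,d],-1)
    return p@rot(c["attitude"]).T+np.array(c["origin"])
def snap(name,fn=None):
    im,d=snapshot(name)
    if fn: cv2.imwrite("pics/"+fn,im[:,:,::-1])
    np.savez("last_%s.npz"%name,im=im,d=d)
    return im,d,cloud(name,d)
E
python3 - <<'E'
from h import *
snap("scene","s1.png");snap("top","t1.png")
for n in("scene","top"):print(get_calibration(n))
print(read_state())
E
```

```text
{'camera_matrix': array([[393.33997683,   0.        , 275.44191776],
       [  0.        , 393.33997683, 207.48570819],
       [  0.        ,   0.        ,   1.        ]]), 'origin': array([1.23568319, 0.28626997, 0.8268947 ]), 'attitude': array([ 0.50808247,  0.78099943, -0.30831283, -0.19192523])}
{'camera_matrix': array([[472.6470364 ,   0.        , 280.32146357],
       [  0.        , 472.6470364 , 209.15779079],
       [  0.        ,   0.        ,   1.        ]]), 'origin': array([ 0.57312485, -0.01413134,  1.16246161]), 'attitude': array([-0.69738012,  0.71607806, -0.01260344,  0.02709854])}
{'time_s': 0.1, 'joint_pos': array([ 1.53012524e+00,  3.59311831e-01,  1.11509497e-02, -2.93658868e-04,
       -1.22408555e+00, -2.88103214e-01]), 'qvel': array([-0.00085095, -0.00061519,  0.00093777,  0.00148707,  0.00043862,
        0.00062207]), 'tau': array([-1.51593900e-03, -5.84161305e+01,  2.93755174e+01,  7.01574057e+00,
        1.02307118e-02, -5.73067268e-05]), 'eef_pos': array([0.21783416, 0.63842891, 0.22572147]), 'tcp_rot': array([ 9.86510381e-01, -1.63697047e-01, -4.75291755e-05,  7.36546004e-04]), 'ft_force': array([-0.64350349,  0.22081363, -0.1292537 ]), 'moment': array([-0.00622016, -0.00107376,  0.02833323]), 'finger_force': 0.0, 'finger_gap': 1.0001864249512873}
```

View pics/s1.png

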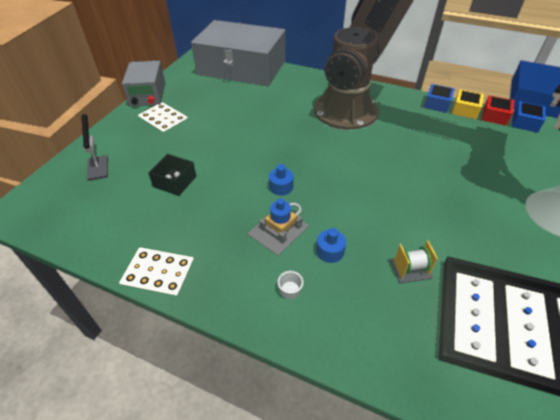

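View pics/t1.png

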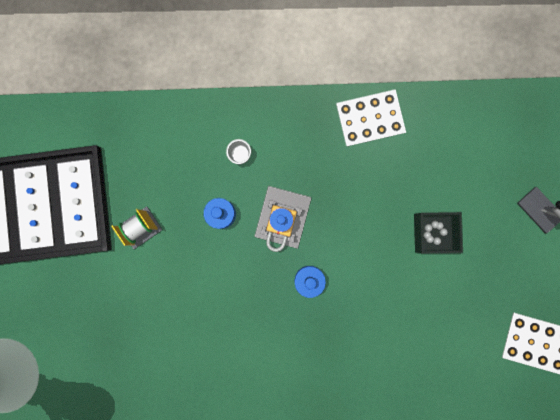

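Candidates for the cap (top view): blue cups at (219,213), (310,282), both large and on the bench, and the small one on the padlock at (281,220), which is the one wanted. The cradle is at (283,217) with the shackle at (277,245) pointing down the image; the tin is at (239,152), box at (438,233), spool at (137,228).

```bash
cat > m.py <<'E'
from h import *
for n in("top","scene"):
    z=np.load("last_%s.npz"%n);im,d=z["im"],z["d"];P=cloud(n,d)
    hsv=cv2.cvtColor(im,cv2.COLOR_RGB2HSV)
    ok=(d>0)&(P[...,0]>.3)&(P[...,0]<.85)&(abs(P[...,1])<.4)
    blue=(cv2.inRange(hsv,(100,120,40),(125,255,255))>0)&ok
    k,l,st,c=cv2.connectedComponentsWithStats(blue.astype(np.uint8))
    for i in range(1,k):
        if st[i,4]<60: continue
        p=P[l==i];t=p[p[:,2]>p[:,2].max()-.008]
        print(n,"blue",c[i].round(),st[i,4],"zmax",p[:,2].max().round(4),"top",np.median(t,0).round(4),((t.max(0)+t.min(0))/2).round(4),"ext",np.ptp(p,0).round(3))
    s,v=hsv[...,1],hsv[...,2]
    gm=ok&(s<60)&(P[...,2]<.012)&(P[...,2]>-.005)&(v<190)
    k,l,st,c=cv2.connectedComponentsWithStats(gm.astype(np.uint8))
    for i in range(1,k):
        if st[i,4]<200: continue
        p=P[l==i]; r=cv2.minAreaRect((p[:,:2]*1000).astype(np.float32))
        print(n,"grey",c[i].round(),st[i,4],r,"z",np.median(p[:,2]).round(4))
    om=(cv2.inRange(hsv,(8,100,80),(28,255,255))>0)&ok&(P[...,2]>.035)&(P[...,2]<.06)&(abs(P[...,1])<.1)
    p=P[om];
    if len(p): print(n,"brass",len(p),np.median(p,0).round(4),cv2.minAreaRect((p[:,:2]*1000).astype(np.float32)))
    if n=="top":
        cv2.imwrite("pics/c1.png",cv2.resize(im[180:260,235:335,::-1],None,fx=7,fy=7,interpolation=2))
E
python3 m.py
```

```text
top blue [219. 213.] 783 zmax 0.0858 top [0.6298 0.1549 0.0814] [0.6306 0.1553 0.0819] ext [0.075 0.081 0.089]
top blue [281. 220.] 399 zmax 0.1145 top [0.6095 0.0058 0.1087] [0.6095 0.0069 0.1106] ext [0.048 0.051 0.038]
top blue [310. 281.] 785 zmax 0.0874 top [ 0.4625 -0.0559  0.0816] [ 0.4635 -0.0568  0.0834] ext [0.071 0.076 0.09 ]
top grey [284. 212.] 1341 ((615.7567749023438, 5.507530212402344), (111.66807556152344, 141.4791259765625), 73.49633026123047) z 0.0045
top grey [147. 231.] 273 ((603.5914306640625, 356.0279846191406), (72.49776458740234, 84.20679473876953), 33.05068588256836) z 0.0062
top grey [437. 233.] 597 ((570.6787719726562, -368.422119140625), (63.1191291809082, 82.86367797851562), 89.35934448242188) z 0.0068
top brass 185 [0.5932 0.0054 0.0481] ((609.4598999023438, 6.9416656494140625), (59.01524353027344, 62.64248275756836), 73.2780990600586)
scene blue [281. 180.] 601 zmax 0.0826 top [ 0.4651 -0.054   0.0803] [ 0.4641 -0.0543  0.0787] ext [0.136 0.096 0.085]
scene blue [280. 210.] 385 zmax 0.1104 top [0.6115 0.0086 0.1074] [0.6106 0.0079 0.1068] ext [0.132 0.087 0.112]
scene blue [331. 245.] 810 zmax 0.084 top [0.6336 0.1565 0.0805] [0.6312 0.1563 0.08  ] ext [0.114 0.082 0.087]
scene grey [276. 237.] 808 ((618.2947387695312, 3.12982177734375), (115.85485076904297, 134.0990447998047), 73.52445983886719) z 0.0038
scene grey [411. 274.] 316 ((606.8654174804688, 353.1632385253906), (69.51082611083984, 76.24374389648438), 33.033729553222656) z 0.0054
scene brass 187 [0.6328 0.0237 0.0458] ((611.5377807617188, 8.733959197998047), (58.983306884765625, 62.98296356201172), 70.63563537597656)
```

View pics/c1.png

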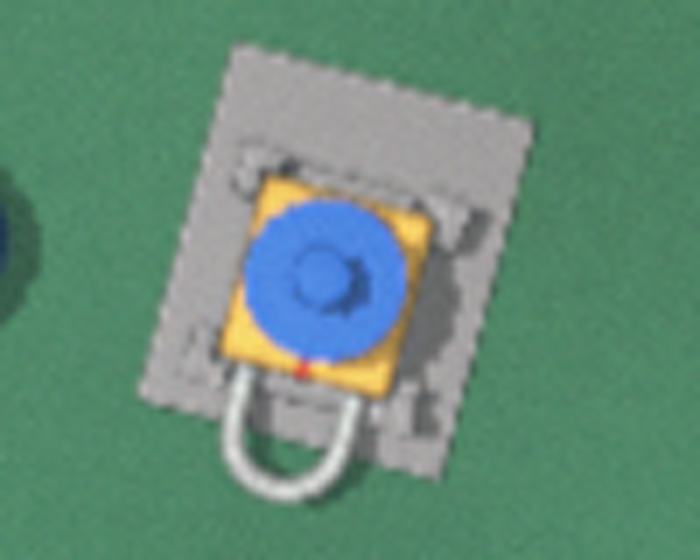

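```bash
cat >> h.py <<'E'
def go(xyz,yaw=None):
    "tool-frame mm offset and rotvec deg to reach world xyz with tool down, tool x at yaw deg"
    s=read_state();M=rot(s["tcp_rot"]);p=np.array(s["eef_pos"])
    now=np.degrees(np.arctan2(M[1,0],M[0,0]))
    print("t",round(s["time_s"],2),"tcp",p.round(4),"yaw",now.round(2),"z",M[:,2].round(4),"j",np.round(s["joint_pos"],2),"F",np.round(s["ft_force"],1),"M",np.round(s["moment"],2),"gap",round(s["finger_gap"],3),round(s["finger_force"],1))
    if yaw is None: yaw=now
    T=R.from_euler("z",yaw,degrees=True).as_matrix()@np.diag([1,-1,-1])
    print(" offset before turn",((np.array(xyz)-p)@M*1000).round(1),"after turn",((np.array(xyz)-p)@T*1000).round(1),"turn",np.degrees(R.from_matrix(M.T@T).as_rotvec()).round(2))
E
python3 -c "
from h import *
go([.61,.007,.16],-16.5)"
```

```text
t 0.1 tcp [0.2178 0.6384 0.2257] yaw -18.84 z [-3.0e-04 -1.4e-03 -1.0e+00] j [ 1.53  0.36  0.01 -0.   -1.22 -0.29] F [-0.6  0.2 -0.1] M [-0.01 -0.    0.03] gap 1.0 0.0
 offset before turn [575.1 470.8  66.5] after turn [555.4 494.   65.7] turn [ 0.08 -0.01 -2.34]
```

carry_out(targets=[{"offset":[0,0,0],"dr":[0,0,-2.3],"claw":120},{"offset":[29,26,3],"dr":[0,0,0],"claw":120},{"offset":[29,26,3],"dr":[0,0,0],"claw":120},{"offset":[29,26,3],"dr":[0,0,0],"claw":120},{"offset":[29,26,3],"dr":[0,0,0],"claw":120},{"offset":[29,26,3],"dr":[0,0,0],"claw":120},{"offset":[29,26,3],"dr":[0,0,0],"claw":120},{"offset":[29,26,3],"dr":[0,0,0],"claw":120},{"offset":[29,26,3],"dr":[0,0,0],"claw":120},{"offset":[29,26,3],"dr":[0,0,0],"claw":120},{"offset":[29,26,3],"dr":[0,0,0],"claw":120},{"offset":[29,26,3],"dr":[0,0,0],"claw":120},{"offset":[29,26,3],"dr":[0,0,0],"claw":120},{"offset":[29,26,3],"dr":[0,0,0],"claw":120},{"offset":[29,26,3],"dr":[0,0,0],"claw":120},{"offset":[29,26,3],"dr":[0,0,0],"claw":120},{"offset":[29,26,3],"dr":[0,0,0],"claw":120},{"offset":[29,26,3],"dr":[0,0,0],"claw":120},{"offset":[29,26,3],"dr":[0,0,0],"claw":120},{"offset":[0,0,0],"dr":[0,0,0],"claw":120}], newtons=15)

```text
time_s: 2.1
eef_pos: [0.5862, 0.0381, 0.1713]
tcp_rot: [0.989, -0.146, -0.001, 0.001]
ft_force: [-0.7, 0.0, 0.4]
finger_gap: 0.528
finger_force: 0.0
```

```bash
python3 -c "
from h import *
go([.61,.007,.087],-16.5)"
```

```text
t 2.1 tcp [0.5862 0.0381 0.1713] yaw -16.75 z [-0.0018 -0.0012 -1.    ] j [ 0.4   0.26 -0.26  0.   -1.05  0.88] F [-0.7  0.   0.4] M [0.01 0.07 0.06] gap 0.528 0.0
 offset before turn [31.9 22.7 84.3] after turn [31.7 23.  84.3] turn [ 0.09  0.08 -0.25]
```

carry_out(targets=[{"offset":[16,11.5,0],"dr":[0,0,0],"claw":120},{"offset":[16,11.5,0],"dr":[0,0,0],"claw":120},{"offset":[0,0,20],"dr":[0,0,0],"claw":120},{"offset":[0,0,20],"dr":[0,0,0],"claw":120},{"offset":[0,0,0],"dr":[0,0,0],"claw":120},{"offset":[0,0,0],"dr":[0,0,0],"claw":120}])

```text
time_s: 2.7
eef_pos: [0.6091, 0.0106, 0.1326]
tcp_rot: [0.99, -0.144, -0.0, 0.0]
ft_force: [0.1, -0.5, 0.2]
finger_gap: 0.527
finger_force: 0.0
```

```bash
python3 -c "
from h import *
go([.61,.007,.087],-16.5)
snap('top','t2.png')"
```

```text
t 2.7 tcp [0.6091 0.0106 0.1326] yaw -16.51 z [-9.e-04 -6.e-04 -1.e+00] j [ 0.34  0.33 -0.26  0.   -0.98  0.94] F [ 0.1 -0.5  0.2] M [ 0.06 -0.04  0.03] gap 0.527 0.0
 offset before turn [ 1.9  3.1 45.6] after turn [ 1.9  3.2 45.6] turn [ 0.05  0.04 -0.01]
```

carry_out(targets=[{"offset":[1.5,3,15],"dr":[0,0,0],"claw":120},{"offset":[0,0,15],"dr":[0,0,0],"claw":120},{"offset":[0,0,15],"dr":[0,0,0],"claw":120},{"offset":[0,0,0],"dr":[0,0,0],"claw":120},{"offset":[0,0,0],"dr":[0,0,0],"claw":255},{"offset":[0,0,0],"dr":[0,0,0],"claw":255},{"offset":[0,0,0],"dr":[0,0,0],"claw":255},{"offset":[0,0,0],"dr":[0,0,0],"claw":255},{"offset":[0,0,0],"dr":[0,0,0],"claw":255},{"offset":[0,0,0],"dr":[0,0,0],"claw":255}], newtons=12)

```text
time_s: 3.75
eef_pos: [0.6103, 0.0072, 0.0883]
tcp_rot: [0.99, -0.144, 0.001, -0.0]
ft_force: [-1.8, 0.7, 5.1]
finger_gap: 0.226
finger_force: 12.0
```

```bash
python3 -c "
from h import *
go([.61,.007,.14],-16.5)"
```

```text
t 3.75 tcp [0.6103 0.0072 0.0883] yaw -16.52 z [ 1.e-03  1.e-04 -1.e+00] j [ 0.33  0.37 -0.31  0.   -0.89  0.95] F [-1.8  0.7  5.1] M [ 0.21  0.44 -0.04] gap 0.226 12.0
 offset before turn [ -0.1   0.3 -51.7] after turn [ -0.2   0.3 -51.7] turn [-0.02 -0.06 -0.02]
```

carry_out(targets=[{"offset":[0,0,-8],"dr":[0,0,0],"claw":255},{"offset":[0,0,-10],"dr":[0,0,0],"claw":255},{"offset":[0,0,-15],"dr":[0,0,0],"claw":255},{"offset":[0,0,-20],"dr":[0,0,0],"claw":255},{"offset":[0,0,-20],"dr":[0,0,0],"claw":255},{"offset":[0,0,0],"dr":[0,0,0],"claw":255},{"offset":[0,0,0],"dr":[0,0,0],"claw":255}])

```text
time_s: 4.45
eef_pos: [0.61, 0.0072, 0.1614]
tcp_rot: [0.99, -0.144, 0.001, -0.0]
ft_force: [-0.2, 0.5, -0.9]
finger_gap: 0.222
finger_force: 12.0
```

```bash
python3 -c "
from h import *
go([.48,.15,.15],-16.5)"
```

```text
t 4.45 tcp [0.61   0.0072 0.1614] yaw -16.55 z [ 1.3e-03  6.0e-04 -1.0e+00] j [ 0.33  0.3  -0.23 -0.   -1.04  0.95] F [-0.2  0.5 -0.9] M [-0.02  0.03  0.02] gap 0.222 12.0
 offset before turn [-165.3  -99.8   11.4] after turn [-165.2 -100.    11.4] turn [-0.06 -0.06 -0.05]
```

carry_out(targets=[{"offset":[-28,-17,0],"dr":[0,0,0],"claw":255},{"offset":[-28,-17,0],"dr":[0,0,0],"claw":255},{"offset":[-28,-17,0],"dr":[0,0,0],"claw":255},{"offset":[-28,-17,0],"dr":[0,0,0],"claw":255},{"offset":[-28,-17,20],"dr":[0,0,0],"claw":255},{"offset":[-25,-15,20],"dr":[0,0,0],"claw":255},{"offset":[0,0,25],"dr":[0,0,0],"claw":255},{"offset":[0,0,25],"dr":[0,0,0],"claw":255},{"offset":[0,0,15],"dr":[0,0,0],"claw":255},{"offset":[0,0,8],"dr":[0,0,0],"claw":255},{"offset":[0,0,0],"dr":[0,0,0],"claw":255},{"offset":[0,0,0],"dr":[0,0,0],"claw":255}])

```text
time_s: 5.65
eef_pos: [0.4804, 0.15, 0.0479]
tcp_rot: [0.99, -0.144, 0.0, 0.0]
ft_force: [-0.2, 0.4, -1.0]
finger_gap: 0.226
finger_force: 12.0
```

```bash
python3 -c "
from h import *
go([.48,.15,.041],-16.5)"
```

```text
t 5.65 tcp [0.4804 0.15   0.0479] yaw -16.54 z [ 2.e-04 -0.e+00 -1.e+00] j [ 0.69  0.28 -0.59  0.   -0.71  0.59] F [-0.2  0.4 -1. ] M [0.02 0.02 0.01] gap 0.226 12.0
 offset before turn [-0.4  0.1  6.9] after turn [-0.4  0.1  6.9] turn [-0.   -0.01 -0.04]
```

carry_out(targets=[{"offset":[0,0,3],"dr":[0,0,0],"claw":255},{"offset":[0,0,2.5],"dr":[0,0,0],"claw":255},{"offset":[0,0,2],"dr":[0,0,0],"claw":255},{"offset":[0,0,0],"dr":[0,0,0],"claw":255},{"offset":[0,0,0],"dr":[0,0,0],"claw":255}])

```text
time_s: 6.15
eef_pos: [0.4803, 0.15, 0.0403]
tcp_rot: [0.99, -0.144, 0.0, -0.0]
ft_force: [-1.2, 0.1, 1.9]
finger_gap: 0.224
finger_force: 12.0
```

Contact felt; release and rise, then look.

carry_out(targets=[{"offset":[0,0,0],"dr":[0,0,0],"claw":130},{"offset":[0,0,0],"dr":[0,0,0],"claw":130},{"offset":[0,0,0],"dr":[0,0,0],"claw":130},{"offset":[0,0,-20],"dr":[0,0,0],"claw":130},{"offset":[0,0,-40],"dr":[0,0,0],"claw":130},{"offset":[0,0,-40],"dr":[0,0,0],"claw":130},{"offset":[0,0,0],"dr":[0,0,0],"claw":130}])

```text
time_s: 6.85
eef_pos: [0.4831, 0.1517, 0.1454]
tcp_rot: [0.99, -0.143, 0.004, -0.003]
ft_force: [-0.4, 0.4, -0.3]
finger_gap: 0.488
finger_force: 0.0
```

```bash
cat > dial.py <<'E'
from h import *
import sys
im,d,P=snap("top",sys.argv[1]+"_top.png"); im2,d2,P2=snap("scene",sys.argv[1]+"_sc.png")
a=cv2.resize(im[190:255,250:320,::-1],(490,455),interpolation=2)
b=cv2.resize(im2[185:250,245:315,::-1],(490,455),interpolation=2)[:, :300]
cv2.imwrite("pics/%s.png"%sys.argv[1],np.hstack([a,b]))
hsv=cv2.cvtColor(im,cv2.COLOR_RGB2HSV)
near=np.hypot(P[...,0]-.61,P[...,1]-.007)<.03
blk=near&(hsv[...,2]<90)&(P[...,2]>.068)
p=P[blk]
if len(p)>5:
    print("bar top",len(p),np.median(p,0).round(4),((p.max(0)+p.min(0))/2).round(4)); u,s,v=np.linalg.svd((p-p.mean(0))[:,:2]); print("bar angle",np.degrees(np.arctan2(v[0,1],v[0,0])),s)
w=near&(hsv[...,1]<70)&(hsv[...,2]>150)&(P[...,2]>.045)
if w.any(): print("white",P[w].mean(0),w.sum())
E
python3 dial.py d1; python3 -c "
from h import *
go([.61,.007,.12],-16.5)"
```

```text
bar top 67 [0.614  0.011  0.0761] [0.6095 0.0054 0.0764]
bar angle -129.97159045920137 [0.08478784 0.0364285 ]
white [ 0.6042234  -0.00147909  0.0769192 ] 16
t 6.95 tcp [0.4805 0.1503 0.1411] yaw -16.55 z [ 0.0019  0.0018 -1.    ] j [ 0.69  0.15 -0.48 -0.   -0.93  0.59] F [-0.6 -0.1 -0.6] M [-0.06  0.1  -0.  ] gap 0.491 0.0
 offset before turn [164.9 100.6  21.1] after turn [164.9 100.7  21.1] turn [-0.13 -0.07 -0.05]
```

View pics/d1.png

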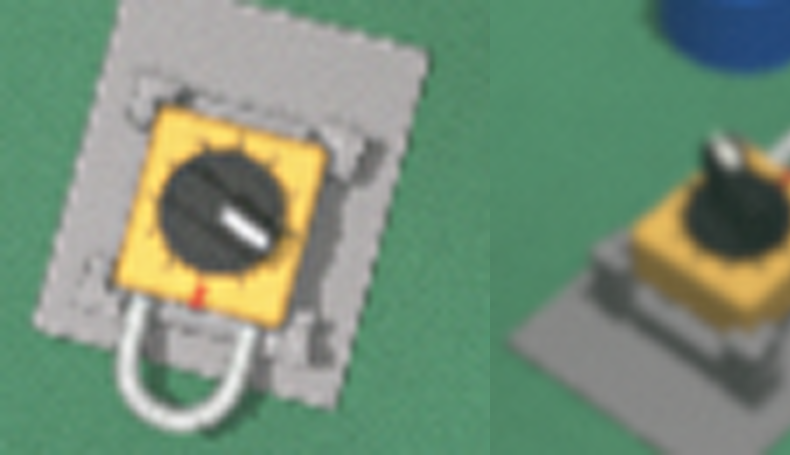

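The crop shows the cap gone, the padlock seated, the dial's white line pointing down-right (crop 265,243) and the red mark at (200,297), i.e. the dial stands about 66° counterclockwise from the mark.

```bash
python3 - <<'E'
from h import *
for n in("top","scene"):
    z=np.load("last_%s.npz"%n);im,d=z["im"],z["d"];P=cloud(n,d)
    m=(np.hypot(P[...,0]-.61,P[...,1]-.007)<.032)&(P[...,2]>.066)&(P[...,2]<.09)
    p=P[m]; print(n,len(p),p.mean(0).round(4),cv2.minAreaRect((p[:,:2]*1000).astype(np.float32)))
    hsv=cv2.cvtColor(im,cv2.COLOR_RGB2HSV)
    w=m&(hsv[...,1]<90)&(hsv[...,2]>130); q=P[w]; print(w.sum(),q.mean(0).round(4))
    r=(np.hypot(P[...,0]-.6,P[...,1]-.007)<.06)&(cv2.inRange(hsv,(0,140,80),(6,255,255))>0); print("red",P[r].mean(0).round(4),r.sum())
    c=(np.hypot(P[...,0]-.48,P[...,1]-.15)<.05)&(P[...,2]>.045);print("cap",P[c].mean(0).round(4),P[c][:,2].max())
E
```

```text
top 104 [0.6097 0.0064 0.0762] ((609.782958984375, 6.428081512451172), (39.795040130615234, 13.414416313171387), 51.501220703125)
17 [ 0.6038 -0.0018  0.0768]
red [0.58   0.016  0.0502] 2
cap [0.4855 0.1385 0.5435] 0.5911492573489661
scene 86 [0.6129 0.0083 0.0741] ((610.8260498046875, 7.248008728027344), (42.37812042236328, 14.305574417114258), 51.40149688720703)
13 [ 0.6023 -0.0012  0.0764]
red [nan nan nan] 0
cap [0.5139 0.1558 0.4202] 0.5762835725493869<stdin>:8: RuntimeWarning: Mean of empty slice.
  ret = um.true_divide(
```

carry_out(targets=[{"offset":[27,17,0],"dr":[0,0,0],"claw":130},{"offset":[27,17,0],"dr":[0,0,0],"claw":130},{"offset":[27,17,0],"dr":[0,0,0],"claw":130},{"offset":[28,17,0],"dr":[0,0,0],"claw":130},{"offset":[28,17,0],"dr":[0,0,0],"claw":130},{"offset":[28,15.7,0],"dr":[0,0,0],"claw":130},{"offset":[0,0,0],"dr":[0,0,-8.5],"claw":130},{"offset":[0,0,0],"dr":[0,0,-8.5],"claw":130},{"offset":[0,0,0],"dr":[0,0,-8.5],"claw":130},{"offset":[0,0,0],"dr":[0,0,-8.5],"claw":130},{"offset":[0,0,0],"dr":[0,0,-8.5],"claw":130},{"offset":[0,0,0],"dr":[0,0,-8.5],"claw":130},{"offset":[0,0,0],"dr":[0,0,-8.5],"claw":130},{"offset":[0,0,0],"dr":[0,0,-7],"claw":130},{"offset":[0,0,0],"dr":[0,0,0],"claw":130},{"offset":[0,0,0],"dr":[0,0,0],"claw":130}])

```text
time_s: 8.55
eef_pos: [0.6091, 0.0063, 0.1389]
tcp_rot: [0.907, 0.421, -0.001, -0.0]
ft_force: [-0.8, -0.1, 0.4]
finger_gap: 0.49
finger_force: 0.0
```

```bash
python3 -c "
from h import *
go([.61,.007,.056],50)"
```

```text
t 8.55 tcp [0.6091 0.0063 0.1389] yaw 49.75 z [-1.9e-03 -5.0e-04 -1.0e+00] j [ 0.33  0.32 -0.25 -0.   -1.    2.11] F [-0.8 -0.1  0.4] M [-0.05 -0.09  0.01] gap 0.49 0.0
 offset before turn [ 1.2  0.4 82.9] after turn [ 1.1  0.3 82.9] turn [-0.07  0.09 -0.25]
```

carry_out(targets=[{"offset":[0.8,0.2,25],"dr":[0,0,-1.7],"claw":130},{"offset":[0,0,25],"dr":[0,0,0],"claw":130},{"offset":[0,0,20],"dr":[0,0,0],"claw":130},{"offset":[0,0,11],"dr":[0,0,0],"claw":130},{"offset":[0,0,0],"dr":[0,0,0],"claw":255},{"offset":[0,0,0],"dr":[0,0,0],"claw":255},{"offset":[0,0,0],"dr":[0,0,0],"claw":255},{"offset":[0,0,0],"dr":[0,0,0],"claw":255},{"offset":[0,0,0],"dr":[0,0,0],"claw":255},{"offset":[0,0,0],"dr":[0,0,0],"claw":255}], newtons=20)

```text
time_s: 9.55
eef_pos: [0.6108, 0.0072, 0.0601]
tcp_rot: [0.9, 0.436, 0.001, 0.0]
ft_force: [-1.2, 2.9, 5.7]
finger_gap: 0.156
finger_force: 20.0
```

```bash
python3 -c "
from h import *
go([.61,.007,.0565],-16.5)"
```

```text
t 9.55 tcp [0.6108 0.0072 0.0601] yaw 51.67 z [ 1.5e-03  4.0e-04 -1.0e+00] j [ 0.33  0.41 -0.34  0.   -0.83  2.14] F [-1.2  2.9  5.7] M [ 0.44  0.6  -0.05] gap 0.156 20.0
 offset before turn [-0.7 -0.6  3.6] after turn [-0.8  0.4  3.6] turn [ 0.   -0.09 68.17]
```

carry_out(targets=[{"offset":[0,0,-1],"dr":[0,0,5],"claw":255},{"offset":[0,0,0],"dr":[0,0,5],"claw":255},{"offset":[0,0,0],"dr":[0,0,5],"claw":255},{"offset":[0,0,0],"dr":[0,0,5],"claw":255},{"offset":[0,0,0],"dr":[0,0,5],"claw":255},{"offset":[0,0,0],"dr":[0,0,5],"claw":255},{"offset":[0,0,0],"dr":[0,0,5],"claw":255},{"offset":[0,0,0],"dr":[0,0,5],"claw":255},{"offset":[0,0,0],"dr":[0,0,0],"claw":255},{"offset":[0,0,0],"dr":[0,0,0],"claw":255}])

```text
time_s: 10.55
eef_pos: [0.6103, 0.0068, 0.0601]
tcp_rot: [0.995, 0.103, -0.0, 0.0]
ft_force: [-0.6, -1.0, 0.3]
finger_gap: 0.157
finger_force: 20.0
```

```bash
python3 -c "
from h import *
go([.61,.007,.0565],-16.5)"
```

```text
t 10.55 tcp [0.6103 0.0068 0.0601] yaw 11.8 z [-0.e+00 -1.e-04 -1.e+00] j [ 0.33  0.41 -0.34  0.   -0.83  1.45] F [-0.6 -1.   0.3] M [-0.41  0.01 -0.02] gap 0.157 20.0
 offset before turn [-0.2 -0.3  3.6] after turn [-0.3 -0.1  3.6] turn [1.00e-02 0.00e+00 2.83e+01]
```

carry_out(targets=[{"offset":[0,0,0],"dr":[0,0,5],"claw":255},{"offset":[0,0,0],"dr":[0,0,5],"claw":255},{"offset":[0,0,0],"dr":[0,0,0],"claw":255}])

```text
time_s: 10.85
eef_pos: [0.6103, 0.0068, 0.0601]
tcp_rot: [1.0, 0.015, -0.0, 0.0]
ft_force: [-0.5, -2.6, -0.2]
finger_gap: 0.157
finger_force: 20.0
```

```bash
python3 -c "
from h import *
go([.61,.007,.0565],-16.5)"
```

```text
t 10.85 tcp [0.6103 0.0068 0.0601] yaw 1.7 z [-1.e-04 -2.e-04 -1.e+00] j [ 0.33  0.41 -0.34  0.   -0.83  1.27] F [-0.5 -2.6 -0.2] M [-0.58 -0.03 -0.02] gap 0.157 20.0
 offset before turn [-0.3 -0.2  3.6] after turn [-0.4 -0.1  3.6] turn [1.00e-02 0.00e+00 1.82e+01]
```

carry_out(targets=[{"offset":[0,0,0],"dr":[0,0,5],"claw":255},{"offset":[0,0,0],"dr":[0,0,5],"claw":255},{"offset":[0,0,0],"dr":[0,0,0],"claw":255}])

```text
time_s: 11.15
eef_pos: [0.6103, 0.0068, 0.0601]
tcp_rot: [0.997, -0.072, 0.0, 0.0]
ft_force: [-0.2, -1.1, 0.5]
finger_gap: 0.153
finger_force: 20.0
```

```bash
python3 -c "
from h import *
go([.61,.007,.0565],-16.5)"
```

```text
t 11.15 tcp [0.6103 0.0068 0.0601] yaw -8.22 z [ 1.e-04 -1.e-04 -1.e+00] j [ 0.33  0.41 -0.34  0.   -0.83  1.1 ] F [-0.2 -1.1  0.5] M [-0.38  0.12 -0.05] gap 0.153 20.0
 offset before turn [-0.4 -0.1  3.6] after turn [-0.4 -0.1  3.6] turn [ 0.   -0.    8.28]
```

carry_out(targets=[{"offset":[0,0,0],"dr":[0,0,5],"claw":255},{"offset":[0,0,0],"dr":[0,0,3],"claw":255},{"offset":[0,0,0],"dr":[0,0,0],"claw":255}])

```text
time_s: 11.45
eef_pos: [0.6103, 0.0069, 0.0601]
tcp_rot: [0.99, -0.14, 0.0, 0.0]
ft_force: [-0.2, -1.1, 0.9]
finger_gap: 0.158
finger_force: 20.0
```

```bash
python3 -c "
from h import *
go([.61,.007,.0565],-16.5)"
```

```text
t 11.45 tcp [0.6103 0.0069 0.0601] yaw -16.13 z [ 0. -0. -1.] j [ 0.33  0.41 -0.34  0.   -0.83  0.96] F [-0.2 -1.1  0.9] M [-0.34  0.07 -0.03] gap 0.158 20.0
 offset before turn [-0.4 -0.   3.6] after turn [-0.4 -0.   3.6] turn [ 0.   -0.    0.37]
```

carry_out(targets=[{"offset":[0,0,0],"dr":[0,0,0],"claw":150},{"offset":[0,0,0],"dr":[0,0,0],"claw":150},{"offset":[0,0,0],"dr":[0,0,0],"claw":150},{"offset":[0,0,-20],"dr":[0,0,0],"claw":150},{"offset":[0,0,-40],"dr":[0,0,0],"claw":180},{"offset":[0,-35,-10],"dr":[0,0,0],"claw":180},{"offset":[0,-35,0],"dr":[0,0,0],"claw":180},{"offset":[0,-35,0],"dr":[0,0,0],"claw":180},{"offset":[0,-35,0],"dr":[0,0,0],"claw":180},{"offset":[0,0,0],"dr":[0,0,0],"claw":180}])

```text
time_s: 12.45
eef_pos: [0.6508, 0.1451, 0.1297]
tcp_rot: [0.99, -0.14, 0.0, -0.0]
ft_force: [0.3, 0.1, 0.2]
finger_gap: 0.296
finger_force: 0.0
```

```bash
cat > m2.py <<'E'
import sys;from h import *
for n in("top","scene"):
    im,d,P=snap(n)
    hsv=cv2.cvtColor(im,cv2.COLOR_RGB2HSV)
    m=(np.hypot(P[...,0]-.61,P[...,1]-.007)<.032)&(P[...,2]>.066)&(P[...,2]<.09)
    p=P[m]; print(n,"bar",len(p),cv2.minAreaRect((p[:,:2]*1000).astype(np.float32)))
    w=m&(hsv[...,1]<90)&(hsv[...,2]>130); print("white",w.sum(),P[w].mean(0).round(4))
    L=R.from_euler("z",-16.5,degrees=True).as_matrix(); q=(P-[.6103,.007,0])@L
    s=(q[...,0]<-.037)&(q[...,0]>-.11)&(abs(q[...,1])<.03)&(q[...,2]>.022)&(q[...,2]<.05)&(hsv[...,1]<70)
    if s.any():
        t=q[s];print("bow (lock frame) x",np.percentile(t[:,0],[0,5,50]).round(4),"y",np.percentile(t[:,1],[1,99]).round(4),"z",np.percentile(t[:,2],[50,98]).round(4),s.sum())
    b=(cv2.inRange(hsv,(100,120,40),(125,255,255))>0)&(np.hypot(P[...,0]-.48,P[...,1]-.15)<.05)&(P[...,2]<.2)
    if b.any(): p=P[b];print("cap",p[p[:,2]>.05].mean(0).round(4),p[:,2].max().round(4))
    if n=="top": cv2.imwrite("pics/%s.png"%sys.argv[1],cv2.resize(im[190:290,200:320,::-1],(720,600),interpolation=2))
E
python3 m2.py e1; python3 -c "
from h import *
go([.541,.027,.1],-106.5)"
```

```text
top bar 106 ((609.3289794921875, 6.3268938064575195), (13.983469009399414, 39.457584381103516), 72.82389068603516)
white 13 [0.6009 0.0095 0.0769]
bow (lock frame) x [-0.0756 -0.0733 -0.0575] y [-0.0278  0.0289] z [0.0357 0.0401] 140
cap [0.4805 0.1487 0.0599] 0.0662
scene bar 87 ((610.5125122070312, 7.451618671417236), (14.970541954040527, 40.68294143676758), 74.85847473144531)
white 1 [0.6024 0.0091 0.0765]
bow (lock frame) x [-0.0748 -0.0719 -0.0622] y [-0.0201  0.027 ] z [0.0346 0.0382] 70
cap [nan nan nan] 0.0134
t 12.55 tcp [0.6495 0.1422 0.1295] yaw -16.21 z [-7.e-04 -2.e-04 -1.e+00] j [ 0.51  0.41 -0.14 -0.   -1.02  0.78] F [ 0.4 -0.4  0.2] M [-0.08  0.05  0.02] gap 0.294 0.0
 offset before turn [-72.  140.9  29.6] after turn [141.3  71.3  29.5] turn [5.000e-02 1.000e-02 9.029e+01]m2.py:13: RuntimeWarning: Mean of empty slice.
  if b.any(): p=P[b];print("cap",p[p[:,2]>.05].mean(0).round(4),p[:,2].max().round(4))
  ret = um.true_divide(
```

View pics/e1.png

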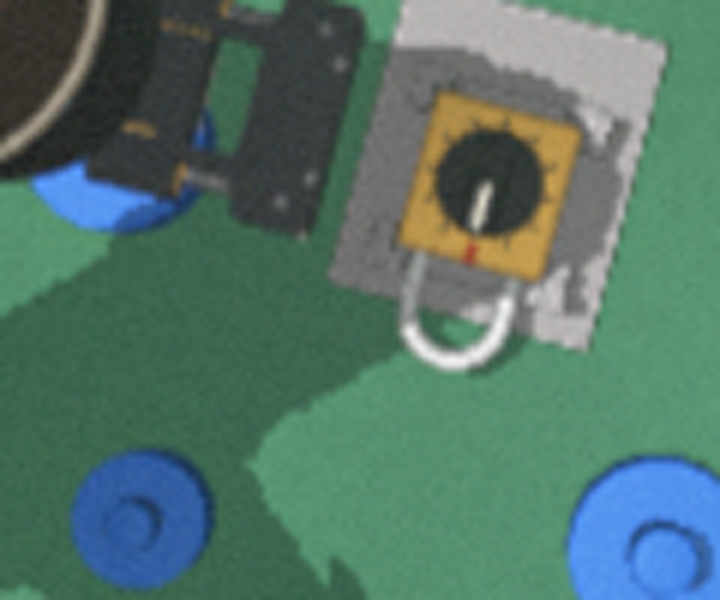

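The white line now points at the red mark (470,255 in the crop), the shackle is still shut, and the small cap stands knob-up at (140,520). On to the shackle.

carry_out(targets=[{"offset":[-18,35,0],"dr":[0,0,0],"claw":191},{"offset":[-18,35,0],"dr":[0,0,0],"claw":191},{"offset":[-18,35,0],"dr":[0,0,0],"claw":191},{"offset":[-18,35,0],"dr":[0,0,0],"claw":191},{"offset":[0,0,0],"dr":[0,0,8.2],"claw":191},{"offset":[0,0,0],"dr":[0,0,8.2],"claw":191},{"offset":[0,0,0],"dr":[0,0,8.2],"claw":191},{"offset":[0,0,0],"dr":[0,0,8.2],"claw":191},{"offset":[0,0,0],"dr":[0,0,8.2],"claw":191},{"offset":[0,0,0],"dr":[0,0,8.2],"claw":191},{"offset":[0,0,0],"dr":[0,0,8.2],"claw":191},{"offset":[0,0,0],"dr":[0,0,8.2],"claw":191},{"offset":[0,0,0],"dr":[0,0,8.2],"claw":191},{"offset":[0,0,0],"dr":[0,0,8.2],"claw":191},{"offset":[0,0,0],"dr":[0,0,8.3],"claw":191},{"offset":[0,0,0],"dr":[0,0,0],"claw":191},{"offset":[0,0,0],"dr":[0,0,0],"claw":191}])

```text
time_s: 14.25
eef_pos: [0.541, 0.0266, 0.1302]
tcp_rot: [-0.599, 0.801, -0.0, 0.0]
ft_force: [-0.3, -0.2, 0.5]
finger_gap: 0.253
finger_force: 0.0
```

```bash
python3 -c "
from h import *
go([.5422,.0272,.020],-106.5)"
```

```text
t 14.25 tcp [0.541  0.0266 0.1302] yaw -106.41 z [ 2.e-04  0.e+00 -1.e+00] j [ 0.41  0.23 -0.41  0.   -0.93 -0.7 ] F [-0.3 -0.2  0.5] M [ 0.07 -0.13 -0.03] gap 0.253 0.0
 offset before turn [ -0.9  -1.  110.2] after turn [ -0.9  -1.  110.2] turn [-0.01  0.    0.09]
```

carry_out(targets=[{"offset":[-0.9,-1,30],"dr":[0,0,0],"claw":191},{"offset":[0,0,30],"dr":[0,0,0],"claw":191},{"offset":[0,0,20],"dr":[0,0,0],"claw":191},{"offset":[0,0,10],"dr":[0,0,0],"claw":191},{"offset":[0,0,10],"dr":[0,0,0],"claw":191},{"offset":[0,0,8],"dr":[0,0,0],"claw":191},{"offset":[0,0,0],"dr":[0,0,0],"claw":191},{"offset":[0,0,0],"dr":[0,0,0],"claw":191}])

```text
time_s: 15.05
eef_pos: [0.5428, 0.0279, 0.0225]
tcp_rot: [-0.598, 0.802, -0.0, 0.0]
ft_force: [-0.2, -0.5, -0.1]
finger_gap: 0.247
finger_force: 0.0
```

```bash
python3 -c "
from h import *
go([.5422,.0272,.020],-106.5)"
```

```text
t 15.05 tcp [0.5428 0.0279 0.0225] yaw -106.61 z [ 6.e-04  1.e-04 -1.e+00] j [ 0.41  0.37 -0.52  0.   -0.68 -0.7 ] F [-0.2 -0.5 -0.1] M [ 0.07 -0.06 -0.02] gap 0.247 0.0
 offset before turn [0.8 0.4 2.5] after turn [0.8 0.4 2.5] turn [-0.03  0.02 -0.11]
```

No contact; close on the bar.

carry_out(targets=[{"offset":[0.8,0.4,1.5],"dr":[0,0,0],"claw":191},{"offset":[0,0,0],"dr":[0,0,0],"claw":255},{"offset":[0,0,0],"dr":[0,0,0],"claw":255},{"offset":[0,0,0],"dr":[0,0,0],"claw":255},{"offset":[0,0,0],"dr":[0,0,0],"claw":255}], newtons=20)

```text
time_s: 15.55
eef_pos: [0.5422, 0.0274, 0.0209]
tcp_rot: [-0.597, 0.802, -0.0, 0.0]
ft_force: [-0.7, 2.3, 2.7]
finger_gap: 0.106
finger_force: 18.4
```

```bash
python3 -c "
from h import *
go([.5422,.0272,.020],-106.5)"
```

```text
t 15.55 tcp [0.5422 0.0274 0.0209] yaw -106.62 z [ 7.e-04  3.e-04 -1.e+00] j [ 0.41  0.37 -0.52  0.   -0.68 -0.7 ] F [-0.7  2.3  2.7] M [0.58 0.04 0.05] gap 0.106 18.4
 offset before turn [ 0.1 -0.1  0.9] after turn [ 0.1 -0.1  0.9] turn [-0.04  0.03 -0.12]
```

carry_out(targets=[{"offset":[0,3,0],"dr":[0,0,0],"claw":255},{"offset":[0,3,0],"dr":[0,0,0],"claw":255},{"offset":[0,3,0],"dr":[0,0,0],"claw":255},{"offset":[0,3,0],"dr":[0,0,0],"claw":255},{"offset":[0,3,0],"dr":[0,0,0],"claw":255},{"offset":[0,2,0],"dr":[0,0,0],"claw":255},{"offset":[0,0,0],"dr":[0,0,0],"claw":255},{"offset":[0,0,0],"dr":[0,0,0],"claw":255}])

```text
time_s: 16.35
eef_pos: [0.5256, 0.0322, 0.0207]
tcp_rot: [-0.597, 0.802, 0.0, 0.0]
ft_force: [1.8, 1.6, 1.1]
finger_gap: 0.106
finger_force: 18.9
```

```bash
python3 -c "
from h import *
go([.5422,.0272,.020],-106.5)"
```

```text
t 16.35 tcp [0.5256 0.0322 0.0207] yaw -106.62 z [ 3.e-04  2.e-04 -1.e+00] j [ 0.43  0.35 -0.56 -0.   -0.66 -0.72] F [1.8 1.6 1.1] M [ 0.72 -0.94  0.09] gap 0.106 18.9
 offset before turn [  0.1 -17.3   0.7] after turn [  0.1 -17.3   0.7] turn [-0.01  0.02 -0.12]
```

carry_out(targets=[{"offset":[0,1.5,0],"dr":[0,0,0],"claw":255},{"offset":[0,1,0],"dr":[0,0,0],"claw":255},{"offset":[0,0,0],"dr":[0,0,0],"claw":255},{"offset":[0,0,0],"dr":[0,0,0],"claw":255}])

```text
time_s: 16.75
eef_pos: [0.525, 0.0326, 0.0211]
tcp_rot: [-0.598, 0.802, -0.001, 0.001]
ft_force: [9.6, -4.7, -0.1]
finger_gap: 0.102
finger_force: 18.2
```

```bash
python3 -c "
from h import *
go([.5422,.0272,.020],-106.5)"
```

```text
t 16.75 tcp [0.525  0.0326 0.0211] yaw -106.6 z [ 0.0029  0.     -1.    ] j [ 0.44  0.35 -0.56  0.   -0.66 -0.73] F [ 9.6 -4.7 -0.1] M [-1.27 -3.29  0.08] gap 0.102 18.2
 offset before turn [  0.2 -18.1   1.1] after turn [  0.3 -18.1   1.1] turn [-0.16  0.05 -0.1 ]
```

carry_out(targets=[{"offset":[0,-1,0],"dr":[0,0,0],"claw":191},{"offset":[0,0,0],"dr":[0,0,0],"claw":191},{"offset":[0,0,0],"dr":[0,0,0],"claw":191},{"offset":[0,0,-20],"dr":[0,0,0],"claw":191},{"offset":[0,0,-40],"dr":[0,0,0],"claw":191},{"offset":[0,0,-50],"dr":[0,0,0],"claw":100},{"offset":[-40,0,0],"dr":[0,0,0],"claw":0},{"offset":[-40,0,0],"dr":[0,0,0],"claw":0},{"offset":[-40,0,0],"dr":[0,0,0],"claw":0},{"offset":[-40,0,0],"dr":[0,0,0],"claw":0},{"offset":[0,0,0],"dr":[0,0,0],"claw":0}])

```text
time_s: 17.85
eef_pos: [0.5704, 0.1893, 0.1297]
tcp_rot: [-0.599, 0.801, 0.0, -0.0]
ft_force: [-0.5, -0.6, 0.2]
finger_gap: 0.732
finger_force: 0.0
```

```bash
python3 m2.py e2 2>&1 | grep -v Warn; python3 -c "
from h import *
go([.609,.007,.14],-16.5)"
```

```text
if b.any(): p=P[b];print("cap",p[p[:,2]>.05].mean(0).round(4),p[:,2].max().round(4))
  ret = um.true_divide(
top bar 103 ((608.0372924804688, 6.368746280670166), (13.807745933532715, 39.53729248046875), 73.34326171875)
white 19 [0.598  0.0102 0.0766]
bow (lock frame) x [-0.0935 -0.0906 -0.0661] y [-0.0275  0.0284] z [0.0357 0.0401] 197
cap [0.4805 0.1486 0.0596] 0.0646
scene bar 95 ((609.3629150390625, 7.970272064208984), (14.348339080810547, 40.67801284790039), 74.70911407470703)
white 18 [0.598  0.01   0.0759]
bow (lock frame) x [-0.0931 -0.09   -0.0729] y [-0.0218  0.0268] z [0.0346 0.0379] 100
cap [nan nan nan] 0.0223
t 17.95 tcp [0.5689 0.1861 0.1295] yaw -106.57 z [-0.0024 -0.0012 -1.    ] j [ 0.64  0.32 -0.29 -0.   -0.97 -0.93] F [-0.5  0.   0. ] M [-0.02 -0.05  0.  ] gap 0.826 0.0
 offset before turn [160.2 -89.5 -10.4] after turn [ 89.3 160.3 -10.5] turn [  0.17   0.   -90.07]
```

View pics/e2.png

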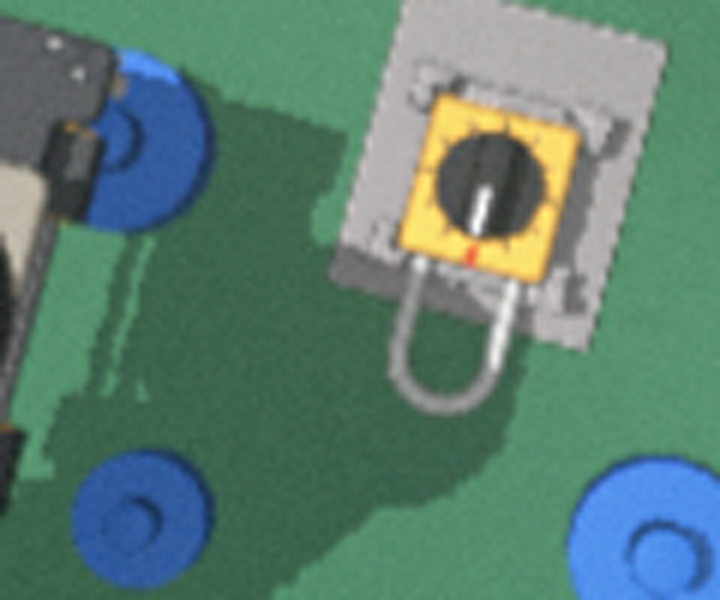

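The shackle is out (bow outer edge at −93 mm against −75 mm before, dial still at the mark). Now the lift grasp.

carry_out(targets=[{"offset":[0,0,-10],"dr":[0,0,-8.2],"claw":0},{"offset":[0,0,0],"dr":[0,0,-8.2],"claw":0},{"offset":[0,0,0],"dr":[0,0,-8.2],"claw":0},{"offset":[0,0,0],"dr":[0,0,-8.2],"claw":0},{"offset":[0,0,0],"dr":[0,0,-8.2],"claw":0},{"offset":[0,0,0],"dr":[0,0,-8.2],"claw":0},{"offset":[0,0,0],"dr":[0,0,-8.2],"claw":0},{"offset":[0,0,0],"dr":[0,0,-8.2],"claw":0},{"offset":[0,0,0],"dr":[0,0,-8.2],"claw":0},{"offset":[0,0,0],"dr":[0,0,-8.2],"claw":0},{"offset":[0,0,0],"dr":[0,0,-8.1],"claw":0},{"offset":[22,40,0],"dr":[0,0,0],"claw":0},{"offset":[22,40,0],"dr":[0,0,0],"claw":0},{"offset":[22,40,0],"dr":[0,0,0],"claw":0},{"offset":[21,40,0],"dr":[0,0,0],"claw":0},{"offset":[0,0,0],"dr":[0,0,0],"claw":0},{"offset":[0,0,0],"dr":[0,0,0],"claw":0}])

```text
time_s: 19.65
eef_pos: [0.6067, 0.0053, 0.1402]
tcp_rot: [0.989, -0.146, -0.001, 0.0]
ft_force: [-0.1, 0.1, -0.3]
finger_gap: 1.003
finger_force: 0.0
```

```bash
python3 -c "
from h import *
go([.6065,.0077,.019],-16.5)"
```

```text
t 19.65 tcp [0.6067 0.0053 0.1402] yaw -16.75 z [-1.4e-03 -1.0e-04 -1.0e+00] j [ 0.33  0.32 -0.26 -0.   -1.    0.95] F [-0.1  0.1 -0.3] M [0.03 0.02 0.03] gap 1.003 0.0
 offset before turn [ -0.7  -2.3 121.2] after turn [ -0.8  -2.2 121.2] turn [ 0.03  0.08 -0.25]
```

carry_out(targets=[{"offset":[-0.7,-2.2,30],"dr":[0,0,-0.2],"claw":0},{"offset":[0,0,30],"dr":[0,0,0],"claw":0},{"offset":[0,0,30],"dr":[0,0,0],"claw":0},{"offset":[0,0,15],"dr":[0,0,0],"claw":0},{"offset":[0,0,13],"dr":[0,0,0],"claw":0},{"offset":[0,0,0],"dr":[0,0,0],"claw":0},{"offset":[0,0,0],"dr":[0,0,0],"claw":0}])

```text
time_s: 20.35
eef_pos: [0.6079, 0.0103, 0.0231]
tcp_rot: [0.99, -0.142, 0.0, 0.0]
ft_force: [0.4, 0.8, 0.7]
finger_gap: 1.0
finger_force: 0.0
```

```bash
python3 -c "
from h import *
go([.6065,.0077,.019],-16.5)"
```

```text
t 20.35 tcp [0.6079 0.0103 0.0231] yaw -16.3 z [ 3.e-04 -1.e-04 -1.e+00] j [ 0.34  0.45 -0.37  0.   -0.75  0.95] F [0.4 0.8 0.7] M [-0.03 -0.03 -0.03] gap 1.0 0.0
 offset before turn [-0.7  2.9  4.1] after turn [-0.6  2.9  4.1] turn [-0.   -0.02  0.2 ]
```

carry_out(targets=[{"offset":[-0.6,2.7,3.5],"dr":[0,0,0],"claw":0},{"offset":[0,0,0],"dr":[0,0,0],"claw":0},{"offset":[0,0,0],"dr":[0,0,0],"claw":60},{"offset":[0,0,0],"dr":[0,0,0],"claw":255},{"offset":[0,0,0],"dr":[0,0,0],"claw":255},{"offset":[0,0,0],"dr":[0,0,0],"claw":255},{"offset":[0,0,0],"dr":[0,0,0],"claw":255}], newtons=40)

```text
time_s: 21.05
eef_pos: [0.6065, 0.0075, 0.0192]
tcp_rot: [0.99, -0.142, 0.0, -0.0]
ft_force: [0.1, 0.4, 1.4]
finger_gap: 0.684
finger_force: 40.0
```

```bash
python3 -c "
from h import *
go([.6065,.0077,.019],-16.5)"
```

```text
t 21.05 tcp [0.6065 0.0075 0.0192] yaw -16.33 z [ 2.e-04  0.e+00 -1.e+00] j [ 0.33  0.45 -0.38  0.   -0.74  0.95] F [0.1 0.4 1.4] M [ 0.09  0.08 -0.03] gap 0.684 40.0
 offset before turn [-0.1 -0.2  0.2] after turn [-0.1 -0.2  0.2] turn [-0.01 -0.01  0.17]
```

Gap 60.2 mm, as the case width. Lift gently, straight up.

carry_out(targets=[{"offset":[0,0,-4],"dr":[0,0,0],"claw":255},{"offset":[0,0,-6],"dr":[0,0,0],"claw":255},{"offset":[0,0,-8],"dr":[0,0,0],"claw":255},{"offset":[0,0,-8],"dr":[0,0,0],"claw":255},{"offset":[0,0,-10],"dr":[0,0,0],"claw":255},{"offset":[0,0,-15],"dr":[0,0,0],"claw":255},{"offset":[0,0,-20],"dr":[0,0,0],"claw":255},{"offset":[0,0,-20],"dr":[0,0,0],"claw":255},{"offset":[0,0,-20],"dr":[0,0,0],"claw":255},{"offset":[0,0,-20],"dr":[0,0,0],"claw":255},{"offset":[0,0,-12],"dr":[0,0,0],"claw":255},{"offset":[0,0,-5],"dr":[0,0,0],"claw":255},{"offset":[0,0,0],"dr":[0,0,0],"claw":255},{"offset":[0,0,0],"dr":[0,0,0],"claw":255},{"offset":[0,0,0],"dr":[0,0,0],"claw":255},{"offset":[0,0,0],"dr":[0,0,0],"claw":255}])

```text
time_s: 22.65
eef_pos: [0.606, 0.0073, 0.1661]
tcp_rot: [0.99, -0.142, -0.001, 0.0]
ft_force: [0.1, -0.3, -4.5]
finger_gap: 0.682
finger_force: 40.0
```

```bash
python3 -c "
from h import *
go([.6065,.0077,.16],-16.5)
a=snap('scene')[0][120:300,180:420,::-1]; b=snap('top')[0][120:300,180:420,::-1]
cv2.imwrite('pics/f.png',cv2.resize(np.vstack([a,b]),None,fx=1.66,fy=1.66,interpolation=2))"
```

```text
t 22.65 tcp [0.606  0.0073 0.1661] yaw -16.34 z [-1.5e-03 -4.0e-04 -1.0e+00] j [ 0.33  0.29 -0.23 -0.   -1.05  0.95] F [ 0.1 -0.3 -4.5] M [ 0.02 -0.08  0.02] gap 0.682 40.0
 offset before turn [ 0.4 -0.5  6.1] after turn [ 0.4 -0.5  6.1] turn [0.05 0.08 0.16]
```

View pics/f.png

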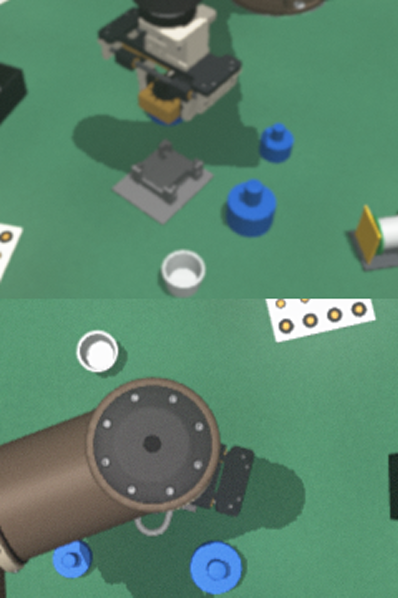

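The picture shows the padlock (160,100) held above the empty cradle (165,180), the shackle out in front (155,520), and the small cap standing knob-up on the bench (277,143). The underside is about 16.7 cm up and the lock's weight is on the gripper.

```bash
python3 -c "
from rig import *
print(job_done())"
```

```text
the job is handed in; nothing more can be done
None
```

Job handed in: the small cap stands knob-up on the bench, the dial is at the red mark, the shackle is fully out, and the padlock is held level with its underside about 16.7 cm above the bench; the spool, box and tin were never touched.

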